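# Clamp the canister in its push-lock keeper

## Task

Stand the small steel canister upright in the grey canister keeper, slide it fully home against the column, and click the push-push button on the column so that the clamp foot stays pressed down on the canister's lid. The clamp may have been left down or up and the button looks the same either way, so feel for it and click it up first if it is down. Press the button slowly, be gentle with the keeper and the canister, leave everything else where it is, and let go of everything at the end.

Things in the scene. Friction and masses are not known exactly. Their poses are not given: they have to be found in the camera images.
- keeper: Grey steel canister stand fixed to the counter. Origin on the counter under the canister's home axis; z up, +x from the open front to the column. Column at the back: x +28 to +68 mm, y +-26, top at z=112; a canister touching it is home. An arm from it overhangs the home place: x -15 to +29, y +-16, z 78 to 94. A clamp foot hangs under the arm, a push-push button stands on the column. Bears at most 40 N.
- seat: Aluminium floor plate of the keeper, fixed to it, on which the canister stands and slides: 6 mm thick, 96 mm wide, from x=-118 to x=+28 mm in the keeper's frame. Same origin and axes as the keeper.
- button_top (a point): Centre of the top of the button's cap at rest; fixed in the keeper's frame at x=+49 mm, y=0, z=142 (does not follow a pressed cap). Steel cap, 28 mm across, 28 mm proud of the column, moves straight down, springs back to this height in either state. Feel: clamp up - 2 mm free (1 N), then 4 to 9 N (up to 18 N over a canister); clamp down - free (below 2.5 N) for about 11 mm, then over 5 N.
- button_click (a point): Point 16 mm under button_top, fixed in the keeper: where the cap's top is when the button clicks over. Each press past it, then let up, swaps the clamp between down and up. Press 19 to 21 mm from rest, slowly (about 20 mm/s): a quick jab jams it and meets over 40 N. Hard stop at 22.5 mm. A press of 9 mm or less never swaps it, so it is safe for feeling the state.
- foot_place (a point): Centre of the underside of the round clamp foot (22 mm across) when the clamp is up, fixed in the keeper at x=0, y=0, z=71 mm: 5 mm above a canister standing home. Clamp down without a canister, the foot hangs about 10 mm lower and blocks the canister's way in. Clamp down on the canister, it is sprung and presses the lid with about 4 N.
- rail_mouth (a point): Middle of the mouth of the two guide rails, at their top edge, at x=-74 mm, y=0, z=20 mm in the keeper's frame. The rails are 20 mm high; the gap is about 88 mm at the mouth, narrows to 63 mm at x=-40 mm and stays so up to the column.
- entry (a point): Point on the floor plate at x=-80 mm, y=0, z=6 mm in the keeper's frame: a good place to set the canister down before sliding it in along the keeper's +x, 80 mm from home.
- canister: Small stainless steel canister with its flip-top lid latched shut: a cylinder 56 mm across and 60 mm high, 0.16 to 0.24 kg, loose, standing upright on the counter. Origin at the centre of its underside, z up.
- cup: Blue enamel cup, 80 mm across, 78 mm high. Bystander.
- bowl: Wooden bowl, 150 mm across, 60 mm high. Bystander.
- pot_disc: Hard silicone pot holder disc, 170 mm across, 8 mm thick, lying flat. Bystander.
- jar: Glass jar with a wooden lid, 68 mm across, 105 mm high. Bystander.
- mill: Dark wooden pepper mill, 54 mm across, 115 mm high. Bystander.
- spoon: Wooden spoon, 240 mm long, lying on the counter. Bystander.
Mind the look-alikes: they are no part of the job. Of the things shaped like the canister, the stainless one is meant.

How it is judged:
By the outcome, as a careful person would: the job done as asked, in the order asked, and still so for the second after the job is handed in, with the robot touching nothing.
It also fails if it takes over 72 s, if anything falls off the work surface, if the arm or the gripper's body presses on something with over 40 N, if the wrist force passes 120 N, or if a joint passes its speed limit or range.

## Robot

A 6-joint arm with a two-finger parallel gripper is mounted at the origin on the work surface. World frame = base frame: x ahead of the robot, y to its left, z up, the work surface at z = 0. Lengths are in m, angles in degrees, forces in N, time in s.
With the tool pointing down it reaches from about 0.3 to 0.75 m from the base axis. Payload 8.5 kg.
Tool frame: the origin (TCP) lies on the centre line of the jaws, within the pads' length; the fingertips stand 17 mm ahead of it and the grasp point (between the pads) lies 2 mm behind it (env.tcp_to_tips is the distance from the TCP to the fingertips, in m); z points along the fingers, y is the line along which they close (so a half turn about z gives the same grasp; the last joint's range is limited). The gripper opens to 85 mm and grips with 20 to 120 N. Pads are 22 mm wide; open, the fingers measure 114 mm over their backs; the gripper's body (76 mm by 85 mm) begins 54 mm behind the grasp point. The pads swing forward as they close: fully open they stand 13 mm farther back than shut.
Start: joints at [-81.606, 21.807, 74.336, -0, 83.858, -12.336], TCP at [0.195, -0.514, 0.248] pointing down, gripper open.
Joint ranges: [-178.18, 178.18], [-50.72, 133.34], [12.68, 142.11], [-81.47, 261.47], [9.98, 163.14], [-165.26, 165.26]. Speed limits (degrees/s): [136.94, 136.94, 180, 180, 180, 180].

## Interface

Orientations are given as a 3x3 rotation matrix whose columns are the frame's x, y, z axes.
In Python, from rig import env gives the robot as it stands. The module is installed in compiled form; this text tells all that it offers.
- The arm moves only by the shell command python3 -m pendant 'ROWS' [FORCE]. ROWS is JSON, a list of rows, each a list of 7 numbers: the opening, from 0 (shut) to 1 (fully open), then the shift along the tool's x, y, z in m, then the turn, a rotation vector about the tool's x, y, z in rad. A call has 1 to 5 rows; each row is the pose to reach, as a shift and turn from the pose commanded when the call began, along the tool's axes at that moment; what a row does not reach only later rows make up. A row lasts 1/8 s, in which the tool goes at most 62.5 mm and 10.7 degrees, less where a joint would pass 70% of its speed; a pose out of reach is approached as far as the arm can. A call with a gripper value outside its range is refused whole. The fingers move at their own pace and stop on an object; FORCE is the grip in N (left out, the last holds). Time passes only in rows, so rows that repeat a pose let the fingers close. It gives the time, the measured TCP pose, the force, the opening and the grip force at its end, in the units of the state.
- env.observe(): the state, without advancing time (a new reading comes with each control period).
- env.get_image(name): name is "side" or "top" or "wrist"; returns a dict with "image" (420x560x3 uint8, blue, green, red), "fx", "fy", "cx", "cy" (pixels), "pose" (4x4, takes a point from camera to world coordinates). Camera axes: x right, y up, looking along -z (the intrinsics and any distortion apply to the point x, -y, -z); pixel columns grow to the right and rows downward; lengths in m; the calibration is good to about 2 mm. A picture is of the moment at which its call begins. There is no depth.
- env.close_job(): hands the job in; it is judged then, once.
Trained networks look in the newest picture that a camera, given by its name, has taken for a name from the list of things; names that differ only in an ending like _2 or _b are one class to them, and where a whole thing is asked for, a point or a joint stands for the part that bears it (a point fixed in the world has none). Each returns a list of dicts, best first, with "conf" (0 to 1); they miss things now and then, are a little off and sometimes report something else, mostly with a low value. They report only what shows in the picture. A call takes as long as a camera call. They do not tell look-alikes from the thing itself.
- env.find_in(camera, thing): "bbox" ([centre column, centre row, width, height] in pixels, round what is visible of it).
- env.trace(camera, thing): "mask" (420x560 bool, what is visible of it) and "bbox" ([centre column, centre row, width, height] in pixels, round what is visible of it).
- env.tip_of(camera, thing): "centre" ([column, row] in pixels: a listed point, or the origin of a listed thing).
The state is a dict: "time_s": time; "q": joint angles; "qvel": joint speeds; "joint_efforts": joint torques, N m; "position": TCP position; "tool_rot": TCP orientation; "ft_force": force on the tool from outside, world axes, zero at the start; "wrist_torque": the same for the moment, N m; "grip_width": finger opening in m; "gripper_force": force on a finger pad.
Only numpy, scipy, OpenCV 4.12 (cv2) and the standard library are available. Lean on these libraries where they do the work, as an engineer would, in place of code of your own. Each camera call takes 0.05 s, during which the arm holds its last target. There are 200 camera calls.

## Working session

There is one attempt and no reset: what is moved stays moved. The work goes in short steps, Python scripts to look and compute and a shell command to move; the robot and the scene stay as the last step left them, time stands still between calls to the robot, and variables do not carry over. Pictures are saved under pics/ and viewed, at most 12 in all, crops included, and the job is handed in when it is done.

```bash
mkdir -p pics; cat > h.py <<'E'
import numpy as np, cv2
from rig import env
def ray(im,px):
    T=np.array(im["pose"]); d=np.array([(px[0]-im["cx"])/im["fx"],-(px[1]-im["cy"])/im["fy"],-1.0])
    return T[:3,3],T[:3,:3]@d
def at_z(im,px,z):
    o,d=ray(im,px); return o+d*(z-o[2])/d[2]
def proj(im,p):
    T=np.array(im["pose"]); c=T[:3,:3].T@(np.array(p)-T[:3,3])
    return np.array([im["cx"]+im["fx"]*c[0]/-c[2], im["cy"]+im["fy"]*c[1]/c[2]])
def tri(im1,p1,im2,p2):
    (o1,d1),(o2,d2)=ray(im1,p1),ray(im2,p2)
    A=np.stack([d1,-d2],1); s=np.linalg.lstsq(A,o2-o1,rcond=None)[0]
    a,b=o1+d1*s[0],o2+d2*s[1]; return (a+b)/2,np.linalg.norm(a-b)
E
python3 - <<'E'
from h import *
ims={}
for c in ["top","side"]:
    im=env.get_image(c); ims[c]=im
    print(c,[k for k in im], im["fx"],im["cx"],im["cy"],np.round(im["pose"],3).tolist())
    for t in ["canister","keeper","seat"]:
        print(t,[(np.round(r["bbox"]).tolist(),round(r["conf"],2)) for r in env.find_in(c,t)])
    for t in ["canister","keeper","button_top","foot_place","rail_mouth","entry"]:
        print(t,[(np.round(r["centre"],1).tolist(),round(r["conf"],2)) for r in env.tip_of(c,t)])
    cv2.imwrite(f"pics/{c}1.png",im["image"])
E
```

```text
top ['image', 'fx', 'fy', 'cx', 'cy', 'pose'] 422.22564627213114 274.8081968259428 201.35696032902973 [[-0.019, 0.99, -0.142, 0.423], [-1.0, -0.016, 0.024, 0.012], [0.022, 0.142, 0.99, 1.147], [0.0, 0.0, 0.0, 1.0]]
canister [([378.0, 211.0, 28.0, 28.0], 0.84), ([391.0, 248.0, 25.0, 22.0], 0.67), ([334.0, 219.0, 22.0, 20.0], 0.67)]
keeper [([230.0, 197.0, 45.0, 82.0], 0.89)]
seat [([229.0, 212.0, 48.0, 54.0], 0.59)]
canister [([373.4, 211.3], 0.95), ([334.3, 216.4], 0.9), ([388.3, 250.9], 0.89)]
keeper [([232.0, 192.1], 0.95)]
button_top [([231.3, 163.8], 0.73), ([227.9, 218.8], 0.66)]
foot_place [([230.7, 187.9], 0.93), ([230.8, 164.6], 0.23)]
rail_mouth [([224.6, 217.9], 0.67)]
entry [([224.4, 217.5], 0.72)]
side ['image', 'fx', 'fy', 'cx', 'cy', 'pose'] 482.9791598503722 282.3247151790486 206.05700494858368 [[-0.886, 0.253, -0.388, 0.07], [-0.463, -0.498, 0.733, 1.006], [-0.007, 0.83, 0.558, 0.874], [0.0, 0.0, 0.0, 1.0]]
canister [([369.0, 192.0, 16.0, 23.0], 0.84), ([329.0, 204.0, 19.0, 27.0], 0.8), ([335.0, 188.0, 12.0, 28.0], 0.51)]
keeper [([276.0, 243.0, 70.0, 74.0], 0.69)]
seat [([274.0, 245.0, 63.0, 72.0], 0.67)]
canister [([367.7, 197.3], 0.88), ([326.9, 213.7], 0.87), ([337.1, 191.4], 0.74), ([284.7, 263.7], 0.74)]
keeper [([266.2, 257.2], 0.59)]
button_top [([248.8, 206.5], 0.96)]
foot_place [([264.5, 235.6], 0.88)]
rail_mouth [([286.7, 258.7], 0.56)]
entry [([285.1, 263.2], 0.64)]
```

```bash
python3 - <<'E'
from h import *
im=cv2.imread("pics/top1.png"); s=cv2.imread("pics/side1.png")
a=cv2.resize(im[140:290,190:430],(800,500),interpolation=cv2.INTER_CUBIC)
cv2.imwrite("pics/topc.png",a)
b=cv2.resize(s[150:300,220:420],(800,600),interpolation=cv2.INTER_CUBIC)
cv2.imwrite("pics/sidec.png",b)
E
```

```text
(no output)
```

View pics/topc.png

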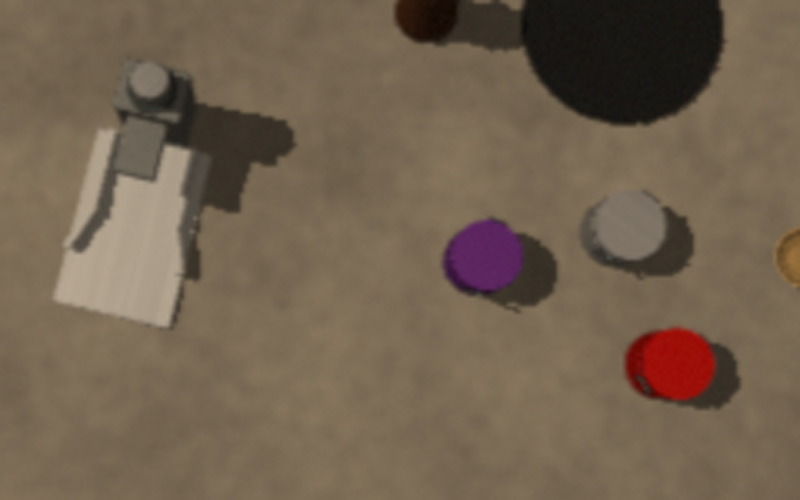

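View pics/sidec.png

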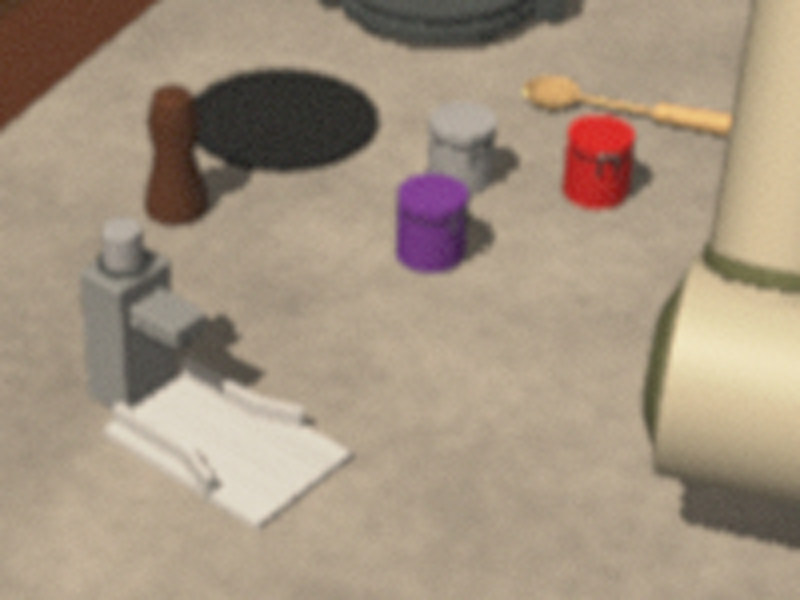

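View pics/top1.png

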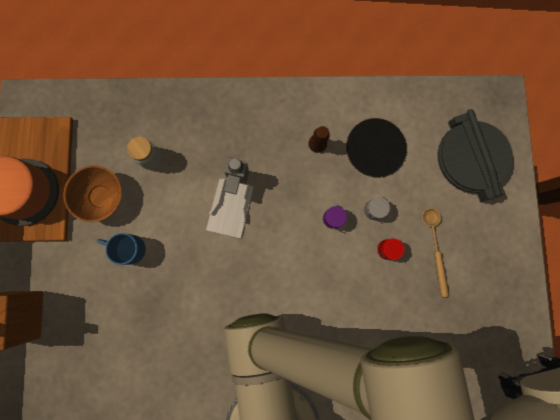

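The top picture shows three canister-shaped things: purple at (334,219), steel-grey at (378,211) and red at (391,248). I choose the grey stainless one at (378,211); in the side picture it is at (335,188), behind the purple one. The keeper is at (230,197), with its column towards the far side. Next I fit the poses.

```bash
python3 - <<'E'
from h import *
from scipy.optimize import least_squares
t=env.get_image("top"); s=env.get_image("side")
K={"top":{"o":((232,192.1),(0,0,0)),"b":((231.3,163.8),(.049,0,.142)),"f":((230.7,187.9),(0,0,.071)),"m":((224.6,217.9),(-.074,0,.02)),"e":((224.4,217.5),(-.08,0,.006)),
 "c1":((190+57/3.333,140+299/3.333),(-.118,.048,.006)),"c2":((190+171/3.333,140+327/3.333),(-.118,-.048,.006))},
"side":{"o":((266.2,257.2),(0,0,0)),"b":((248.8,206.5),(.049,0,.142)),"f":((264.5,235.6),(0,0,.071)),"m":((286.7,258.7),(-.074,0,.02)),"e":((285.1,263.2),(-.08,0,.006)),
 "c1":((220+259/4,150+524/4),(-.118,.048,.006)),"c2":((220+351/4,150+456/4),(-.118,-.048,.006))}}
def res(p,full=False):
    c,n=np.cos(p[2]),np.sin(p[2]); r=[]
    for im,nm in ((t,"top"),(s,"side")):
        for px,l in K[nm].values():
            w=[p[0]+c*l[0]-n*l[1],p[1]+n*l[0]+c*l[1],l[2]]
            r.append(proj(im,w)-px)
    return np.array(r) if full else np.ravel(r)
f=least_squares(res,[.5,.1,0],loss="soft_l1"); print(f.x,np.degrees(f.x[2])); print(np.round(res(f.x,True),1).tolist())
# canister
print(at_z(t,(378,211),.03),at_z(t,(373.4,211.3),0), tri(t,(373.4,211.3),s,(337.1,191.4)))
print("purple",at_z(t,(334.3,216.4),0),at_z(s,(326.9,213.7),0)); print("red",at_z(t,(388.3,250.9),0),at_z(s,(367.7,197.3),0))
print(at_z(t,(190+629/3.333,140+226/3.333),.06))
o=env.observe(); print(o["position"],np.round(o["tool_rot"],3).tolist(),o["time_s"],o["q"],o["grip_width"],o["ft_force"])
E
```

```text
[ 0.61264924  0.09928765 -0.2106885 ] -12.07156176025789
[[0.5, 0.9], [0.8, 0.3], [-0.3, 0.7], [1.7, 0.7], [1.9, 3.8], [-1.2, 2.0], [-0.4, 0.4], [-3.2, -2.6], [-0.8, 0.3], [-2.2, -1.1], [-3.5, 1.2], [-0.2, 1.6], [-0.3, -0.9], [-1.1, -2.4]]
[ 0.55278124 -0.29155598  0.03      ] [ 0.55563884 -0.28694459  0.        ] (array([ 0.55010655, -0.28486485,  0.0132905 ]), np.float64(0.008464119263656221))
purple [ 0.54340208 -0.17854262  0.        ] [ 5.31921935e-01 -1.68492135e-01  1.11022302e-16]
red [ 0.44678853 -0.32188771  0.        ] [ 0.44885814 -0.31790254  0.        ]
[ 0.55766007 -0.28574816  0.06      ]
[ 0.19467919 -0.51437943  0.24832331] [[0.935, 0.354, 0.0], [0.354, -0.935, 0.0], [0.0, 0.0, -1.0]] 1.1 [-8.16061644e+01  2.18070524e+01  7.43349476e+01  1.54321697e-03
  8.38582571e+01 -1.23350366e+01] 0.08536116519698246 [-0.70022113  0.70219692 -0.61014723]
```

```bash
cat >> h.py <<'E'
KP=np.array([.6126,.0993,np.radians(-12.07)])
def kw(l,K=None):
    K=KP if K is None else K; c,n=np.cos(K[2]),np.sin(K[2]); return np.array([K[0]+c*l[0]-n*l[1],K[1]+n*l[0]+c*l[1],l[2]])
def delta(target,yaw_y=None):
    "shift in tool axes to reach target TCP; turn (rad about tool z) so that tool y points at angle yaw_y deg"
    o=env.observe(); R=np.array(o["tool_rot"]); d=R.T@(np.array(target)-o["position"])
    a=np.degrees(np.arctan2(R[1,1],R[0,1])); turn=None if yaw_y is None else np.radians((a-yaw_y+180)%360-180)
    print("shift",np.round(d,4),"turn",turn,"pos",np.round(o["position"],4),"t",o["time_s"],"F",np.round(o["ft_force"],1),"w",round(o["grip_width"],4))
E
python3 -m pendant '[[0.3,0.29,-0.192,-0.052,0,0,0],[0.3,0.29,-0.192,-0.052,0,0,0],[0.3,0.29,-0.192,-0.052,0,0,0],[0.3,0.29,-0.192,-0.052,0,0,0],[0.3,0.29,-0.192,-0.052,0,0,0]]' 30
python3 - <<'E'
from h import *
delta([.57,.06,.30],-102.07)
E
```

```text
time_s: 1.72
position: [0.3761, -0.2619, 0.295]
tool_rot: [[0.935, 0.354, 0.0], [0.354, -0.935, -0.0], [0.0, 0.001, -1.0]]
ft_force: [0.1, -0.6, 0.4]
grip_width: 0.0255
gripper_force: 0.0
shift [ 0.2952 -0.2325 -0.005 ] turn 0.572101539564917 pos [ 0.3761 -0.2619  0.295 ] t 1.725 F [ 0.1 -0.6  0.4] w 0.0255
```

```bash
python3 -m pendant '[[0,0.295,-0.232,-0.005,0,0,0.572],[0,0.295,-0.232,-0.005,0,0,0.572],[0,0.295,-0.232,-0.005,0,0,0.572],[0,0.295,-0.232,-0.005,0,0,0.572],[0,0.295,-0.232,-0.005,0,0,0.572]]'
python3 - <<'E'
from h import *
delta([.57,.06,.30],-102.07)
E
```

```text
time_s: 2.35
position: [0.523, -0.0193, 0.2986]
tool_rot: [[0.978, -0.21, 0.001], [-0.21, -0.978, -0.0], [0.001, 0.0, -1.0]]
ft_force: [0.9, -0.4, 0.1]
grip_width: -0.0002
gripper_force: 0.0
shift [ 0.0293 -0.0874 -0.0014] turn -0.0008786917690986927 pos [ 0.523  -0.0193  0.2986] t 2.35 F [ 0.9 -0.4  0.1] w -0.0002
```

Tool y is aligned with the keeper. A wrist look from here, one step closer.

```bash
python3 -m pendant '[[0,0.029,-0.087,0,0,0,0],[0,0.029,-0.087,0,0,0,0],[0,0.029,-0.087,0,0,0,0]]'
python3 - <<'E'
from h import *
w=env.get_image("wrist"); print(np.round(w["pose"],3).tolist(),w["fx"])
for t in ["button_top","foot_place","rail_mouth","entry","keeper"]:
    r=env.tip_of("wrist",t); print(t,[(np.round(x["centre"],1).tolist(),round(x["conf"],2)) for x in r])
for n,l in dict(button_top=(.049,0,.142),foot_place=(0,0,.071),rail_mouth=(-.074,0,.02),entry=(-.08,0,.006),keeper=(0,0,0),c1=(-.118,.048,.006),c2=(-.118,-.048,.006)).items(): print(n,np.round(proj(w,kw(l)),1))
cv2.imwrite("pics/w1.png",w["image"])
E
```

```text
time_s: 2.72
position: [0.5691, 0.0596, 0.2978]
tool_rot: [[0.979, -0.206, -0.001], [-0.206, -0.979, 0.0], [-0.001, -0.0, -1.0]]
ft_force: [-0.2, -0.0, -0.4]
grip_width: -0.0
gripper_force: 0.0
[[-0.205, 0.942, 0.267, 0.636], [-0.979, -0.197, -0.056, 0.044], [-0.0, -0.273, 0.962, 0.423], [0.0, 0.0, 0.0, 1.0]] 341.79607604763225
button_top [([221.9, 92.6], 0.71), ([30.4, 92.8], 0.71)]
foot_place [([232.9, 146.8], 0.74)]
rail_mouth [([235.5, 203.6], 0.9)]
entry [([240.3, 212.1], 0.72)]
keeper [([240.9, 139.5], 0.65)]
button_top [213.3  95. ]
foot_place [228.  149.6]
rail_mouth [235.9 206.7]
entry [237.3 208.4]
keeper [236.  143.8]
c1 [201.  236.6]
c2 [275.2 236.9]
```

View pics/w1.png

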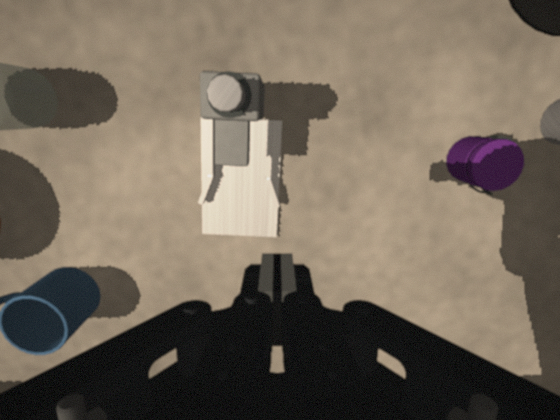

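The wrist view shows the cap top centred at about (226,92). The plate's front corners are at (202,234) and (279,237), and its left edge is near-vertical, so the yaw is close. I refine the keeper pose from these.

```bash
python3 - <<'E'
from h import *
from scipy.optimize import least_squares
w=env.get_image("wrist"); g=cv2.cvtColor(w["image"],cv2.COLOR_BGR2GRAY)
m=env.trace("wrist","seat"); print(m[0]["bbox"] if m else None)
b=[(round(x["bbox"][0],1),round(x["bbox"][1],1),np.round(x["bbox"][2:]).tolist(),round(x["conf"],2)) for x in env.find_in("wrist","button_top")]; print(b)
P=[((226,92),(.049,0,.142),2),((232.9,146.8),(0,0,.071),.5),((235.5,203.6),(-.074,0,.02),.7),((240.3,212.1),(-.08,0,.006),.7),((202,234),(-.118,.048,.006),1.5),((279,237),(-.118,-.048,.006),1.5)]
f=least_squares(lambda p:np.ravel([(proj(w,kw(l,p))-px)*k for px,l,k in P]),KP,loss="soft_l1")
print(f.x,np.degrees(f.x[2]),[np.round(proj(w,kw(l,f.x))-px,1).tolist() for px,l,k in P])
print("btn",kw((.049,0,.142),f.x),at_z(w,(226,92),.142)); np.save("kp.npy",f.x)
cv2.imwrite("pics/w1c.png",cv2.resize(w["image"][60:250,170:310],(560,760))[:600])
delta([*at_z(w,(226,92),.142)[:2],.175],np.degrees(f.x[2])-90)
E
```

```text
[237.1, 179.9, 83.5, 120.3]
[(238.4, 154.2, [83.0, 164.0], 0.82)]
[ 0.6127329   0.08870538 -0.26030504] -14.914380275797141 [[-0.1, 0.2], [2.5, 0.6], [3.8, 1.3], [0.0, -5.4], [0.6, -0.8], [-2.2, -0.3]]
btn [0.66008216 0.07609399 0.142     ] [0.66023871 0.07595653 0.142     ]
shift [ 0.0857 -0.0374  0.1235] turn 0.04919643176045881 pos [0.5686 0.0574 0.2985] t 3.175 F [ 0.1 -0.5 -1.1] w 0.0001
```

View pics/w1c.png

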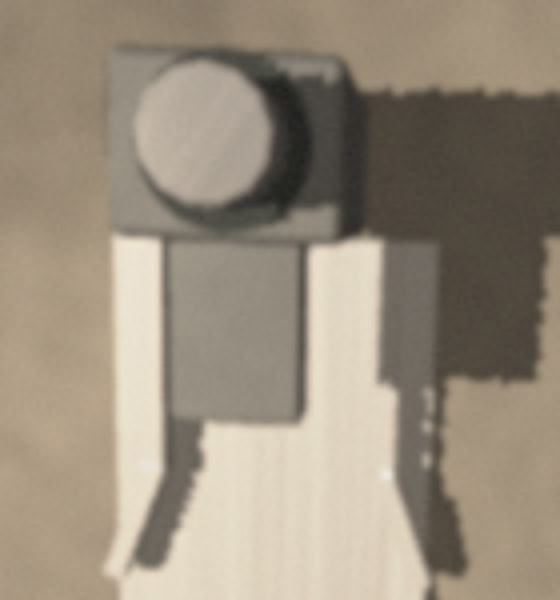

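The crop puts the cap centre at (221,93), so the network was right and my first reading was off. Arm front corners are at (212.5,164.5) and (245,165.5). I refit with these.

```bash
python3 - <<'E'
from h import *
from scipy.optimize import least_squares
w=env.get_image("wrist")
P=[((221,93.2),(.049,0,.142)),((232.9,146.8),(0,0,.071)),((235.5,203.6),(-.074,0,.02)),((212.5,164.5),(-.015,.016,.094)),((245,165.5),(-.015,-.016,.094)),((211.7,120),(.028,.016,.094)),((202,234),(-.118,.048,.006)),((279,237),(-.118,-.048,.006)),((197.5,72),(.068,.026,.112))]
f=least_squares(lambda p:np.ravel([(proj(w,kw(l,p))-px) for px,l in P]),KP,loss="soft_l1")
print(f.x,np.degrees(f.x[2]),[np.round(proj(w,kw(l,f.x))-px,1).tolist() for px,l in P])
print("btn",kw((.049,0,.142),f.x),at_z(w,(221,93.2),.142)); np.save("kp.npy",f.x)
delta([*kw((.049,0,.142),f.x)[:2],.172],np.degrees(f.x[2])-90)
E
```

```text
[ 0.61309192  0.09215424 -0.24418376] -13.990699066423222 [[0.0, -0.5], [-0.4, 1.0], [2.2, 1.7], [0.4, 0.7], [1.1, 0.8], [0.4, -0.9], [-0.3, 0.1], [-3.1, -0.5], [-1.9, -1.9]]
btn [0.66063833 0.08030779 0.142     ] [0.66030359 0.08041652 0.142     ]
shift [ 0.0852 -0.0415  0.1265] turn 0.033300429359190455 pos [0.5686 0.0575 0.2985] t 3.225 F [-0.4 -0.2 -0.6] w -0.0001
```

```bash
sed -i 's/^KP=.*/KP=np.load("kp.npy")/' h.py
python3 -m pendant '[[0,0.0845,-0.0415,0.06,0,0,0.033],[0,0.0845,-0.0415,0.06,0,0,0.033],[0,0.0845,-0.0415,0.126,0,0,0.033],[0,0.0845,-0.0415,0.126,0,0,0.033],[0,0.0845,-0.0415,0.126,0,0,0.033]]'
python3 - <<'E'
from h import *
delta([*kw((.049,0,.142))[:2],.159],np.degrees(KP[2])-90)
w=env.get_image("wrist"); r=env.tip_of("wrist","button_top"); print(r,proj(w,kw((.049,0,.142))))
E
```

```text
time_s: 3.85
position: [0.6606, 0.0807, 0.1746]
tool_rot: [[0.971, -0.241, 0.003], [-0.241, -0.971, -0.0], [0.003, -0.0, -1.0]]
ft_force: [-0.0, -0.8, 0.6]
grip_width: 0.0
gripper_force: 0.0
shift [0.0001 0.0004 0.0156] turn 0.0007811752223395265 pos [0.6606 0.0807 0.1746] t 3.85 F [-0.  -0.8  0.6] w 0.0
[{'centre': [273.7, 257.3], 'conf': 0.86}] [273.95382126 258.26396538]
```

```bash
python3 -m pendant '[[0,0,0,0.005,0,0,0],[0,0,0,0.009,0,0,0],[0,0,0,0.011,0,0,0],[0,0,0,0.0135,0,0,0],[0,0,0,0.0155,0,0,0]]'
python3 -m pendant '[[0,0,0,0.0015,0,0,0],[0,0,0,0.003,0,0,0],[0,0,0,0.003,0,0,0]]'

```

```text
time_s: 4.58
position: [0.6601, 0.0809, 0.1568]
tool_rot: [[0.971, -0.241, 0.0], [-0.241, -0.971, -0.0], [0.0, -0.0, -1.0]]
ft_force: [-0.7, 0.0, 5.1]
grip_width: -0.0004
gripper_force: 2.1
time_s: 4.95
position: [0.6601, 0.0809, 0.1541]
tool_rot: [[0.971, -0.241, 0.0], [-0.241, -0.971, -0.0], [0.0, -0.0, -1.0]]
ft_force: [-1.0, -0.2, 4.0]
grip_width: -0.0
gripper_force: 2.3
```

```bash
python3 -m pendant '[[0,0,0,0.001,0,0,0],[0,0,0,0.002,0,0,0],[0,0,0,0.002,0,0,0]]'
python3 - <<'E'
from h import *
for i in range(3):
    env.get_image("top"); print(np.round(env.observe()["ft_force"],1), env.observe()["position"][2])
E
```

```text
time_s: 5.32
position: [0.6601, 0.0809, 0.152]
tool_rot: [[0.971, -0.241, 0.0], [-0.241, -0.971, -0.0], [0.0, -0.0, -1.0]]
ft_force: [-1.0, 0.1, 5.3]
grip_width: -0.0001
gripper_force: 2.5
[-1.6 -0.   4.6] 0.15205802545575206
[-1.6 -0.6  5.2] 0.15208255259510747
[-0.4  0.3  4.6] 0.1520845506931038
```

Steady at about 5 N at 7 mm, where a clamp-down button would give under 2.5 N. The clamp is up, so I back off and go for the canister.

```bash
python3 -m pendant '[[0,0,0,-0.004,0,0,0],[0,0,0,-0.009,0,0,0],[0,0,0,-0.06,0,0,0],[0.5,0,0,-0.118,0,0,0],[1,0,0,-0.118,0,0,0]]'
python3 - <<'E'
from h import *
delta([.49,-.275,.27])
E
```

```text
time_s: 6.1
position: [0.6611, 0.0809, 0.2749]
tool_rot: [[0.971, -0.241, 0.009], [-0.241, -0.971, -0.0], [0.009, -0.002, -1.0]]
ft_force: [0.1, 0.6, -1.1]
grip_width: 0.0355
gripper_force: 0.0
shift [-0.0804  0.3867  0.0034] turn None pos [0.6611 0.0809 0.2749] t 6.1 F [ 0.1  0.6 -1.1] w 0.0355
```

```bash
python3 -m pendant '[[1,-0.08,0.387,0,0,0,0],[1,-0.08,0.387,0,0,0,0],[1,-0.08,0.387,0,0,0,0],[1,-0.08,0.387,0,0,0,0],[1,-0.08,0.387,0,0,0,0]]'
python3 -m pendant '[[1,-0.02,0.08,0,0,0,0],[1,-0.02,0.08,0,0,0,0],[1,-0.02,0.08,0,0,0,0]]'
python3 - <<'E'
from h import *
w=env.get_image("wrist")
for r in env.find_in("wrist","canister"): print(np.round(r["bbox"],1),round(r["conf"],2))
for r in env.tip_of("wrist","canister"): print(np.round(r["centre"],1),round(r["conf"],2),at_z(w,r["centre"],0))
print(proj(w,(.555,-.287,0)),proj(w,(.555,-.287,.06)))
cv2.imwrite("pics/w2.png",w["image"]); delta([.555,-.287,.2])
E
```

```text
time_s: 6.72
position: [0.5235, -0.2023, 0.2688]
tool_rot: [[0.971, -0.241, -0.001], [-0.241, -0.971, 0.001], [-0.002, -0.001, -1.0]]
ft_force: [1.0, -0.0, -0.1]
grip_width: 0.0853
gripper_force: 0.0
time_s: 7.1
position: [0.4858, -0.2743, 0.269]
tool_rot: [[0.97, -0.243, -0.001], [-0.243, -0.97, 0.001], [-0.001, -0.001, -1.0]]
ft_force: [0.6, 1.0, -0.4]
grip_width: 0.0852
gripper_force: 0.0
[327.5 202.7  57.8  63.8] 0.95
[270.1 110.   60.1  67.9] 0.93
[171.1 159.9  67.7  63.3] 0.77
[321.9 195.8] 0.86 [ 0.44927725 -0.32175257  0.        ]
[180.6 156.3] 0.8 [ 0.53387581 -0.17428966  0.        ]
[272.  107.3] 0.72 [ 0.56062976 -0.28909065  0.        ]
[271.41799265 112.93232061] [270.40220805 112.75664432]
shift [ 0.0697 -0.0021  0.0695] turn None pos [ 0.4868 -0.2724  0.2695] t 7.25 F [1.1 0.7 0. ] w 0.0857
```

View pics/w2.png

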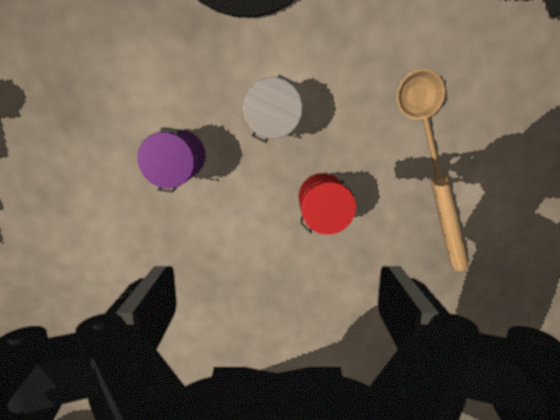

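The steel canister's lid is centred at (272,107), with small latch and hinge tabs at (259,138) and (286,77). Purple is at (170,158) and red at (328,204), both clear of the jaws. I'll grasp with a +22° yaw so the tabs end up diagonal in the keeper.

```bash
python3 - <<'E'
from h import *
delta([.5605,-.289,.115],-82)
E
python3 -m pendant '[[1,0.0755,-0.002,0.06,0,0,-0.38],[1,0.0755,-0.002,0.06,0,0,-0.38],[1,0.0755,-0.002,0.13,0,0,-0.38],[1,0.0755,-0.002,0.154,0,0,-0.38],[1,0.0755,-0.002,0.154,0,0,-0.38]]'
python3 - <<'E'
from h import *
delta([.5605,-.289,.040],-82)
w=env.get_image("wrist"); print(proj(w,(.5605,-.289,.06)))
r=env.find_in("wrist","canister"); print([(np.round(x["bbox"],1).tolist(),round(x["conf"],2)) for x in r])
cv2.imwrite("pics/w3.png",w["image"])
E
```

```text
shift [ 0.0755 -0.0014  0.1545] turn -0.3811868895197299 pos [ 0.4868 -0.2724  0.2695] t 7.25 F [1.1 0.7 0. ] w 0.0857
time_s: 7.88
position: [0.5599, -0.288, 0.1136]
tool_rot: [[0.99, 0.138, -0.004], [0.138, -0.99, 0.003], [-0.003, -0.004, -1.0]]
ft_force: [0.4, -0.7, 0.3]
grip_width: 0.0855
gripper_force: 0.0
shift [0.0007 0.0014 0.0736] turn -0.0009787740463221013 pos [ 0.5599 -0.288   0.1136] t 7.875 F [ 0.4 -0.7  0.3] w 0.0855
[276.17874218 240.97100194]
[([276.0, 231.8, 99.7, 111.7], 0.82), ([299.3, 345.1, 76.8, 57.5], 0.74), ([91.1, 243.6, 132.8, 113.5], 0.74)]
```

View pics/w3.png

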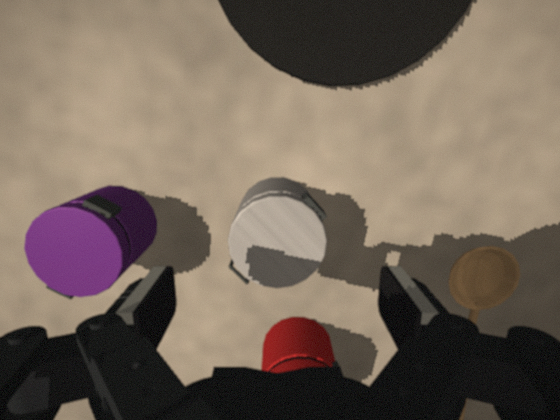

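The lid is centred at (278,239), matching the prediction and lying between the jaws. Descend and grip.

```bash
python3 -m pendant '[[1,0,0.001,0.03,0,0,0],[1,0,0.001,0.06,0,0,0],[1,0,0.001,0.0725,0,0,0],[0.6,0,0.001,0.0725,0,0,0],[0.5,0,0.001,0.0725,0,0,0]]' 25
python3 -m pendant '[[0.4,0,0,0,0,0,0],[0.4,0,0,0,0,0,0],[0.4,0,0,-0.004,0,0,0],[0.4,0,0,-0.02,0,0,0],[0.4,0,0,-0.05,0,0,0]]'
python3 - <<'E'
from h import *
delta(kw((-.09,0,.100)),np.degrees(KP[2])-90)
E
```

```text
time_s: 8.6
position: [0.5609, -0.2912, 0.0452]
tool_rot: [[0.991, 0.136, 0.002], [0.137, -0.991, -0.001], [0.002, 0.002, -1.0]]
ft_force: [0.7, 1.2, 0.9]
grip_width: 0.0556
gripper_force: 26.9
time_s: 9.22
position: [0.5597, -0.2908, 0.0938]
tool_rot: [[0.991, 0.136, -0.002], [0.136, -0.991, 0.001], [-0.001, -0.001, -1.0]]
ft_force: [-0.0, 0.1, -1.8]
grip_width: 0.0553
gripper_force: 27.2
shift [ 0.0215 -0.4055 -0.0057] turn 0.3808683727193239 pos [ 0.5597 -0.2908  0.0938] t 9.225 F [-0.   0.1 -1.8] w 0.0553
```

```bash
python3 -m pendant '[[0.4,0,0,-0.06,0,0,0],[0.4,0.005,-0.06,-0.09,0,0,0],[0.4,0.01,-0.12,-0.09,0,0,0],[0.4,0.015,-0.18,-0.09,0,0,0.18],[0.4,0.02,-0.24,-0.09,0,0,0.38]]'
python3 - <<'E'
from h import *
delta(kw((-.088,0,.150)),np.degrees(KP[2])-90)
E
```

```text
time_s: 9.85
position: [0.5471, -0.0516, 0.1845]
tool_rot: [[0.975, -0.223, 0.001], [-0.223, -0.975, -0.0], [0.001, 0.0, -1.0]]
ft_force: [0.8, -0.4, -2.9]
grip_width: 0.055
gripper_force: 27.8
shift [-0.0558 -0.1566  0.0345] turn 0.018836494048411416 pos [ 0.5471 -0.0516  0.1845] t 9.85 F [ 0.8 -0.4 -2.9] w 0.055
```

```bash
python3 -m pendant '[[0.4,-0.055,-0.06,0,0,0,0.019],[0.4,-0.055,-0.12,0.01,0,0,0.019],[0.4,-0.055,-0.156,0.03,0,0,0.019],[0.4,-0.055,-0.1565,0.05,0,0,0.019],[0.4,-0.055,-0.1565,0.05,0,0,0.019]]'
python3 - <<'E'
from h import *
delta(kw((-.085,0,.055)),np.degrees(KP[2])-90)
w=env.get_image("wrist")
for r in env.tip_of("wrist","button_top")+env.tip_of("wrist","foot_place"): print(np.round(r["centre"],1),round(r["conf"],2))
print(proj(w,kw((.049,0,.142))),proj(w,kw((-.015,.016,.094))),proj(w,kw((-.015,-.016,.094))),proj(w,kw((-.074,.044,.02))),proj(w,kw((-.074,-.044,.02))))
cv2.imwrite("pics/w4.png",w["image"])
E
```

```text
time_s: 10.48
position: [0.5273, 0.1115, 0.133]
tool_rot: [[0.972, -0.235, -0.002], [-0.235, -0.972, -0.0], [-0.002, 0.001, -1.0]]
ft_force: [-1.2, -0.6, -1.9]
grip_width: 0.055
gripper_force: 27.9
shift [ 0.0031 -0.002   0.078 ] turn 0.006641080949864743 pos [0.5273 0.1115 0.133 ] t 10.475 F [-1.2 -0.6 -1.9] w 0.055
[269.9  87.2] 0.62
[268.4  77.4] 0.79
[ 266.83167517 -145.44544227] [234.78520193 105.16877667] [304.70007542 105.71610387] [209.84911896 193.94521646] [333.23095546 194.82706307]
```

View pics/w4.png

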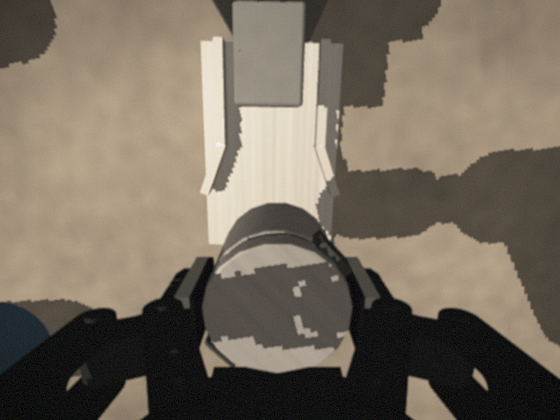

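The arm's front corners at (234,105) and (304,105), and the rail mouth at about (207,193) and (336,193), all match the fitted pose. Lower the canister onto the plate.

```bash
python3 -m pendant '[[0.4,0.003,-0.002,0.03,0,0,0.006],[0.4,0.003,-0.002,0.06,0,0,0.006],[0.4,0.003,-0.002,0.074,0,0,0.006],[0.4,0.003,-0.002,0.078,0,0,0.006],[0.4,0.003,-0.002,0.078,0,0,0.006]]'
python3 -m pendant '[[0.4,0,0,0.002,0,0,0],[0.4,0,0,0.004,0,0,0],[0.4,0,0,0.004,0,0,0]]'
```

```text
time_s: 11.25
position: [0.5318, 0.1122, 0.0562]
tool_rot: [[0.97, -0.242, 0.001], [-0.242, -0.97, -0.0], [0.001, -0.0, -1.0]]
ft_force: [0.3, 0.2, -1.9]
grip_width: 0.0553
gripper_force: 28.0
time_s: 11.62
position: [0.5313, 0.1124, 0.0514]
tool_rot: [[0.97, -0.242, -0.0], [-0.242, -0.97, -0.0], [-0.0, 0.0, -1.0]]
ft_force: [0.8, -0.5, -1.6]
grip_width: 0.0552
gripper_force: 28.0
```

```bash
python3 -m pendant '[[0.4,0,0,0.001,0,0,0],[0.4,0,0,0.002,0,0,0],[0.4,0,0,0.002,0,0,0]]'
python3 -m pendant '[[0.4,0,0,0.001,0,0,0],[0.4,0,0,0.001,0,0,0]]'
```

```text
time_s: 12.0
position: [0.5314, 0.1124, 0.0511]
tool_rot: [[0.97, -0.242, 0.001], [-0.242, -0.97, -0.0], [0.001, -0.0, -1.0]]
ft_force: [-5.8, 0.2, 15.5]
grip_width: 0.0552
gripper_force: 29.8
time_s: 12.25
position: [0.5314, 0.1125, 0.0511]
tool_rot: [[0.97, -0.242, 0.002], [-0.242, -0.97, -0.0], [0.002, -0.0, -1.0]]
ft_force: [-9.2, 0.2, 25.4]
grip_width: 0.0551
gripper_force: 30.7
```

```bash
python3 -m pendant '[[0.4,0,0,-0.001,0,0,0],[0.4,0,0,-0.0025,0,0,0],[0.9,0,0,-0.0025,0,0,0],[0.9,0,0,-0.0025,0,0,0],[0.9,0,0,-0.0025,0,0,0]]'
python3 -m pendant '[[0.9,0,0,-0.03,0,0,0],[0.9,0,0,-0.06,0,0,0],[0.6,-0.03,0,-0.06,0,0,0],[0.4,-0.065,0,-0.06,0,0,0],[0.4,-0.065,0,-0.06,0,0,0]]'
python3 - <<'E'
from h import *
delta(kw((-.145,0,.054)),np.degrees(KP[2])-90)
w=env.get_image("wrist")
print([(np.round(x["bbox"],1).tolist(),round(x["conf"],2)) for x in env.find_in("wrist","canister")],proj(w,kw((-.085,0,.066))))
cv2.imwrite("pics/w5.png",w["image"])
E
```

```text
time_s: 12.88
position: [0.5314, 0.1124, 0.0507]
tool_rot: [[0.97, -0.242, -0.0], [-0.242, -0.97, 0.0], [-0.0, 0.0, -1.0]]
ft_force: [-0.1, 0.2, 0.1]
grip_width: 0.0765
gripper_force: 0.0
time_s: 13.5
position: [0.4665, 0.1286, 0.1109]
tool_rot: [[0.971, -0.241, -0.001], [-0.241, -0.971, 0.0], [-0.001, 0.0, -1.0]]
ft_force: [0.7, 0.2, -0.5]
grip_width: 0.0341
gripper_force: 0.0
shift [ 0.0061 -0.0001  0.0569] turn 0.0007335851414536792 pos [0.4665 0.1286 0.1109] t 13.5 F [ 0.7  0.2 -0.5] w 0.0341
[([275.6, 120.4, 112.1, 117.0], 0.57)] [273.11852999 120.71955703]
```

View pics/w5.png

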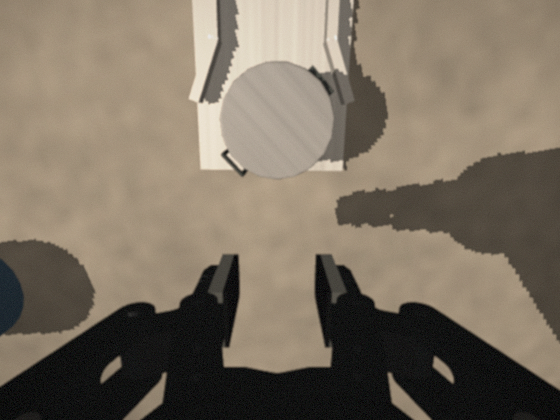

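The canister stands on the keeper's axis at (277,120), with its tabs diagonal at (233,162) and (320,80). Next I lower two nearly closed fingers behind it and push.

```bash
python3 -m pendant '[[0.22,0.006,0,0.03,0,0,0],[0.22,0.006,0,0.051,0,0,0],[0.22,0.014,0,0.051,0,0,0],[0.22,0.022,0,0.051,0,0,0],[0.22,0.028,0,0.051,0,0,0]]' 40
python3 -m pendant '[[0.22,0.006,0,0,0,0,0],[0.22,0.013,0,0,0,0,0],[0.22,0.020,0,0,0,0,0],[0.22,0.027,0,0,0,0,0],[0.22,0.034,0,0,0,0,0]]'
python3 - <<'E'
from h import *
delta(kw((-.037,0,.060)),np.degrees(KP[2])-90)
w=env.get_image("wrist")
print([(np.round(x["bbox"],1).tolist(),round(x["conf"],2)) for x in env.find_in("wrist","canister")])
cv2.imwrite("pics/w6.png",w["image"])
E
```

```text
time_s: 14.22
position: [0.4965, 0.1211, 0.0606]
tool_rot: [[0.97, -0.242, 0.001], [-0.242, -0.97, 0.0], [0.001, -0.0, -1.0]]
ft_force: [-2.4, 0.2, 0.9]
grip_width: 0.0189
gripper_force: 1.1
time_s: 14.85
position: [0.5288, 0.113, 0.0598]
tool_rot: [[0.97, -0.242, -0.0], [-0.242, -0.97, 0.0], [-0.0, 0.0, -1.0]]
ft_force: [-2.6, 0.2, 2.1]
grip_width: 0.0188
gripper_force: 1.4
shift [ 0.0498 -0.0002 -0.0002] turn -0.00028372871588432135 pos [0.5288 0.113  0.0598] t 14.85 F [-2.6  0.2  2.1] w 0.0188
[([277.8, 199.8, 152.0, 150.2], 0.76)]
```

View pics/w6.png

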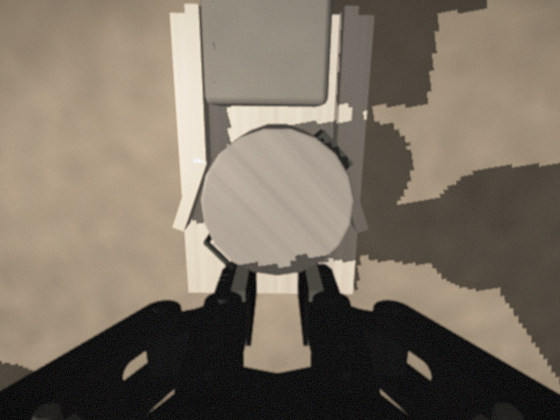

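The canister is being pushed squarely, centred at (277,199), with the arm ahead at about (265,50). That is about 2 mm off the axis, so I correct slightly while pushing on.

```bash
python3 -m pendant '[[0.22,0.007,-0.0005,0,0,0,0],[0.22,0.014,-0.001,0,0,0,0],[0.22,0.021,-0.0015,0,0,0,0],[0.22,0.028,-0.0015,0,0,0,0],[0.22,0.034,-0.0015,0,0,0,0]]'
python3 -m pendant '[[0.22,0.003,0,0,0,0,0],[0.22,0.006,0,0,0,0,0],[0.22,0.009,0,0,0,0,0]]'
python3 - <<'E'
from h import *
delta(kw((-.037,0,.060)))
E
```

```text
time_s: 15.58
position: [0.5622, 0.1062, 0.0598]
tool_rot: [[0.97, -0.242, 0.0], [-0.242, -0.97, 0.0], [0.0, -0.0, -1.0]]
ft_force: [-1.1, 0.7, -0.5]
grip_width: 0.0186
gripper_force: 0.7
time_s: 15.95
position: [0.5706, 0.1041, 0.0598]
tool_rot: [[0.97, -0.242, -0.0], [-0.242, -0.97, 0.0], [-0.0, -0.0, -1.0]]
ft_force: [-0.6, 0.2, -0.6]
grip_width: 0.0188
gripper_force: 0.7
shift [ 0.0071  0.0014 -0.0002] turn None pos [0.5706 0.1041 0.0598] t 15.95 F [-0.6  0.2 -0.6] w 0.0188
```

```bash
python3 -m pendant '[[0.22,0.002,0,0,0,0,0],[0.22,0.004,0,0,0,0,0],[0.22,0.005,0,0,0,0,0]]'
python3 -m pendant '[[0.22,0.001,0,0,0,0,0],[0.22,0.002,0,0,0,0,0]]'
python3 - <<'E'
from h import *
delta(kw((-.037,0,.060)))
w=env.get_image("wrist")
s=env.get_image("side")
a=cv2.resize(s["image"][180:300,220:320],(500,600),interpolation=cv2.INTER_CUBIC); b=cv2.resize(w["image"],(300,225)); a[:225,200:]=b
cv2.imwrite("pics/s7.png",a)
E
```

```text
time_s: 16.32
position: [0.5754, 0.1029, 0.0598]
tool_rot: [[0.97, -0.242, -0.0], [-0.242, -0.97, 0.0], [-0.0, -0.0, -1.0]]
ft_force: [-1.9, 0.5, -0.1]
grip_width: 0.0187
gripper_force: 0.7
time_s: 16.58
position: [0.5772, 0.1025, 0.0598]
tool_rot: [[0.97, -0.242, -0.0], [-0.242, -0.97, 0.0], [-0.0, 0.0, -1.0]]
ft_force: [-4.2, 0.6, 0.5]
grip_width: 0.0186
gripper_force: 2.0
shift [ 0.0003  0.0013 -0.0002] turn None pos [0.5772 0.1025 0.0598] t 16.575 F [-4.2  0.6  0.5] w 0.0186
```

```bash
python3 -m pendant '[[0.22,0.001,0,0,0,0,0],[0.22,0.0015,0,0,0,0,0]]'
python3 -m pendant '[[0.22,0.0005,0,0,0,0,0],[0.22,0.001,0,0,0,0,0]]'
```

```text
time_s: 16.92
position: [0.5773, 0.1025, 0.0597]
tool_rot: [[0.97, -0.242, -0.004], [-0.242, -0.97, 0.0], [-0.004, 0.0, -1.0]]
ft_force: [-9.5, 2.5, 4.1]
grip_width: 0.0191
gripper_force: 4.4
time_s: 17.18
position: [0.5774, 0.1024, 0.0596]
tool_rot: [[0.97, -0.242, -0.006], [-0.242, -0.97, 0.001], [-0.006, 0.001, -1.0]]
ft_force: [-13.2, 2.8, 7.5]
grip_width: 0.0186
gripper_force: 6.3
```

The position stays put while force climbs to 13 N, so it is hard against the column. Back away, rise and take a side view before pressing.

```bash
python3 -m pendant '[[0.22,-0.004,0,0,0,0,0],[0.22,-0.02,0,0,0,0,0],[0.22,-0.05,0,-0.02,0,0,0],[0,-0.05,0,-0.08,0,0,0],[0,-0.05,0,-0.13,0,0,0]]'
python3 - <<'E'
from h import *
delta([*kw((.049,0,.142))[:2],.180],np.degrees(KP[2])-90)
w=env.get_image("wrist"); s=env.get_image("side")
a=cv2.resize(s["image"][180:300,220:320],(500,600),interpolation=cv2.INTER_CUBIC); b=cv2.resize(w["image"],(300,225)); 
c=np.zeros((600,800,3),np.uint8); c[:,:500]=a; c[:225,500:]=b
cv2.imwrite("pics/s7.png",c)
print(proj(w,kw((0,0,.066))),proj(w,kw((-.028,0,.066))),proj(w,kw((-.015,0,.094))))
E
```

```text
time_s: 17.8
position: [0.5316, 0.1139, 0.1922]
tool_rot: [[0.97, -0.242, 0.003], [-0.242, -0.97, -0.0], [0.003, -0.0, -1.0]]
ft_force: [1.2, -0.5, -0.7]
grip_width: 0.0007
gripper_force: 0.0
shift [0.1333 0.0014 0.0125] turn -0.00022594885126786256 pos [0.5316 0.1139 0.1922] t 17.8 F [ 1.2 -0.5 -0.7] w 0.0007
[276.3757842   91.90028753] [276.36225912 133.1695625 ] [276.30430241 114.2107474 ]
```

View pics/s7.png

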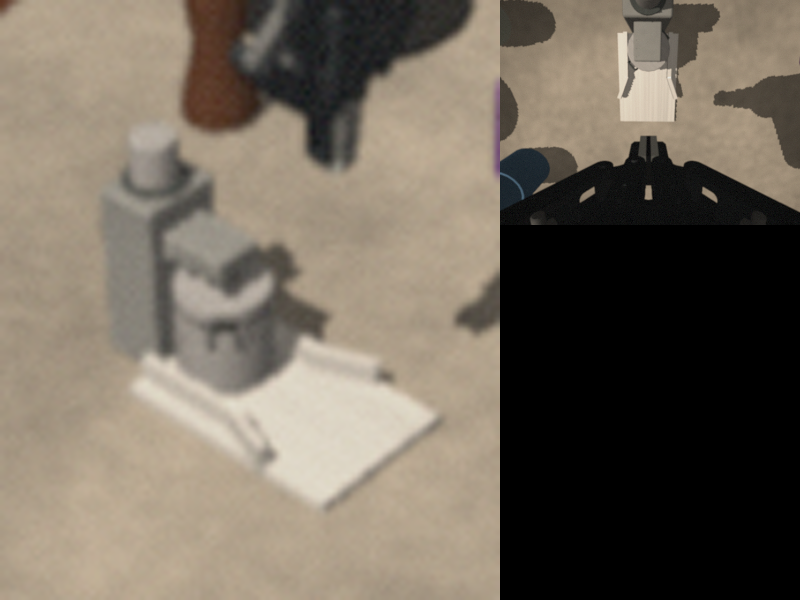

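The side view shows the canister upright under the arm, against the column with no gap. Now press the button slowly.

```bash
python3 -m pendant '[[0,0.05,0.001,0,0,0,0],[0,0.1,0.001,0,0,0,0],[0,0.1335,0.001,0,0,0,0],[0,0.1335,0.001,0.015,0,0,0],[0,0.1335,0.001,0.023,0,0,0]]'
python3 -m pendant '[[0,0,0,0.003,0,0,0],[0,0,0,0.005,0,0,0],[0,0,0,0.007,0,0,0],[0,0,0,0.007,0,0,0]]'
python3 - <<'E'
from h import *
delta([*kw((.049,0,.142))[:2],.139],np.degrees(KP[2])-90)
E
```

```text
time_s: 18.52
position: [0.6596, 0.0808, 0.1649]
tool_rot: [[0.97, -0.242, -0.003], [-0.242, -0.97, 0.0], [-0.002, 0.0, -1.0]]
ft_force: [0.4, -0.1, -0.5]
grip_width: -0.0002
gripper_force: 0.0
time_s: 19.02
position: [0.6604, 0.0807, 0.16]
tool_rot: [[0.97, -0.242, 0.0], [-0.242, -0.97, -0.0], [0.0, -0.0, -1.0]]
ft_force: [-0.4, 0.8, 0.1]
grip_width: 0.0001
gripper_force: 0.0
shift [0.0003 0.0004 0.021 ] turn -0.0001347493866678062 pos [0.6604 0.0807 0.16  ] t 19.025 F [-0.4  0.8  0.1] w 0.0001
```

```bash
python3 -m pendant '[[0,0,0,0.0025,0,0,0],[0,0,0,0.005,0,0,0],[0,0,0,0.0075,0,0,0],[0,0,0,0.010,0,0,0],[0,0,0,0.0125,0,0,0]]'
python3 -m pendant '[[0,0,0,0.0025,0,0,0],[0,0,0,0.005,0,0,0],[0,0,0,0.0075,0,0,0],[0,0,0,0.0075,0,0,0],[0,0,0,0.0075,0,0,0]]'
```

```text
time_s: 19.65
position: [0.6607, 0.0807, 0.1486]
tool_rot: [[0.97, -0.242, 0.002], [-0.242, -0.97, -0.0], [0.002, -0.0, -1.0]]
ft_force: [-3.6, 0.2, 10.5]
grip_width: -0.0002
gripper_force: 5.3
time_s: 20.27
position: [0.6607, 0.0807, 0.1417]
tool_rot: [[0.97, -0.242, 0.002], [-0.242, -0.97, -0.0], [0.002, -0.0, -1.0]]
ft_force: [-4.2, -0.8, 13.2]
grip_width: -0.0001
gripper_force: 6.4
```

```bash
python3 -m pendant '[[0,0,0,0.0015,0,0,0],[0,0,0,0.0026,0,0,0],[0,0,0,0.0026,0,0,0]]'
```

```text
time_s: 20.65
position: [0.6607, 0.0807, 0.1393]
tool_rot: [[0.97, -0.242, 0.002], [-0.242, -0.97, -0.0], [0.002, -0.0, -1.0]]
ft_force: [-4.6, 0.5, 13.6]
grip_width: 0.0001
gripper_force: 7.0
```

```bash
python3 -m pendant '[[0,0,0,-0.003,0,0,0],[0,0,0,-0.006,0,0,0],[0,0,0,-0.009,0,0,0],[0,0,0,-0.012,0,0,0],[0,0,0,-0.015,0,0,0]]'
python3 -m pendant '[[0,0,0,-0.003,0,0,0],[0,0,0,-0.006,0,0,0],[0,0,0,-0.011,0,0,0],[0,0,0,-0.011,0,0,0]]'
python3 -m pendant '[[0,0,0,0.003,0,0,0],[0,0,0,0.006,0,0,0],[0,0,0,0.0085,0,0,0],[0,0,0,0.011,0,0,0],[0,0,0,0.0125,0,0,0]]'
python3 - <<'E'
from h import *
for i in range(3):
    env.get_image("side"); print(np.round(env.observe()["ft_force"],1), env.observe()["position"][2])
E
```

```text
time_s: 21.28
position: [0.6605, 0.0807, 0.1521]
tool_rot: [[0.97, -0.242, -0.0], [-0.242, -0.97, 0.0], [-0.0, -0.0, -1.0]]
ft_force: [1.3, -0.0, 0.9]
grip_width: 0.0001
gripper_force: 0.5
time_s: 21.78
position: [0.6605, 0.0806, 0.1636]
tool_rot: [[0.97, -0.242, 0.0], [-0.242, -0.97, -0.0], [0.0, -0.0, -1.0]]
ft_force: [-0.5, 0.0, -0.1]
grip_width: 0.0001
gripper_force: 0.0
time_s: 22.4
position: [0.6604, 0.0807, 0.1505]
tool_rot: [[0.97, -0.242, -0.0], [-0.242, -0.97, 0.0], [-0.0, 0.0, -1.0]]
ft_force: [-1.1, -1.3, 2.4]
grip_width: 0.0001
gripper_force: 0.6
[-0.2  1.   1.3] 0.15037566627999563
[-1.  -0.5  0.9] 0.15054994155714232
[-0.7 -0.3  1.5] 0.15069593845373222
```

At 8.5 mm the button gives only about 1.3 N, so the clamp is down. Retreat and take a final look.

```bash
python3 -m pendant '[[0,0,0,-0.003,0,0,0],[0,0,0,-0.006,0,0,0],[0,0,0,-0.010,0,0,0],[0,0,0,-0.05,0,0,0],[0,0,0,-0.1,0,0,0]]'
python3 -m pendant '[[0,-0.06,0,0,0,0,0],[0.5,-0.12,0,0,0,0,0],[0.5,-0.16,0,0,0,0,0],[0.5,-0.16,0,0,0,0,0]]'
python3 - <<'E'
from h import *
s=env.get_image("side")
cv2.imwrite("pics/s8.png",cv2.resize(s["image"][180:300,220:320],(500,600),interpolation=cv2.INTER_CUBIC))
E
```

```text
time_s: 23.18
position: [0.6602, 0.0807, 0.2511]
tool_rot: [[0.97, -0.242, -0.002], [-0.242, -0.97, 0.0], [-0.002, 0.0, -1.0]]
ft_force: [0.5, 0.0, 0.0]
grip_width: 0.0001
gripper_force: 0.0
time_s: 23.68
position: [0.5034, 0.1201, 0.2518]
tool_rot: [[0.971, -0.241, 0.001], [-0.241, -0.971, 0.0], [0.001, -0.0, -1.0]]
ft_force: [0.8, -0.4, 0.5]
grip_width: 0.0428
gripper_force: 0.0
```

View pics/s8.png

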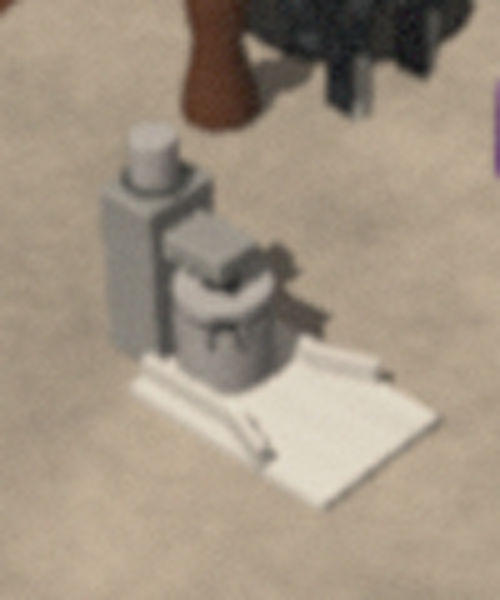

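The canister is home and upright, the foot is down on the lid, and the gripper is clear. Handing in.

```bash
python3 -c "
from rig import env
print(env.close_job())"
```

```text
the job is handed in; nothing more can be done
None
```

The steel canister stands upright in the keeper, hard against the column. The clamp was already up, so one slow press clicked the foot down onto the lid; a light re-press felt free, as it should with the clamp down. The gripper touches nothing, and I handed the job in at about 24 s.

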